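# Gauge a rod in the bench micrometer with the ratchet

## Task

Lift the plain metal rod off its wooden rest, slide it endways under the micrometer's spindle and lay it down in the groove of the V-block. Let go of it, then turn the ratchet, the narrow knob on top of the micrometer (not the wide drum under it), clockwise until the spindle pinches the rod and the ratchet slips on the stopped drum; after about an eighth of a turn of slip stop, at a quarter turn at most, and leave the rod clamped. Handle the rod and the micrometer gently and leave the other things on the counter where they are.

Things in the scene. Friction and masses are not known exactly. Their poses are not given: they have to be found in the camera images.
- micrometer: upright bench micrometer, fixed: grey C-frame, base 150 x 110 mm. Origin on the counter under the vertical spindle axis; x runs back to the column, y along the V-block's groove. Overarm with 42 mm boss 103 to 128 mm up, wide drum (34 mm in diameter) 135 to 166 mm up, ratchet above. A bright key in the ratchet's side starts in line with the black line on the drum's top; their angle is the slip.
- v_block: steel V-block, part of the micrometer: 36 (x) x 60 (y) mm, 90 degree groove along y, open at both ends, lips 74 mm up and 7.5 mm either side of its middle. Origin on the spindle axis, 75 mm up, on the axis of a rod lying in the groove; axes as the micrometer's. The spindle is above: a rod comes in endways, held about 2 mm high at its outer end, gripper 75 mm or more from the axis; then lower it.
- rod: plain bright metal rod, 12 mm in diameter, 170 mm long, 52 g, rounded ends. Origin at its middle, y along it. Lies level in the rest, axis 40 mm up, overhanging it about 43 mm at each end: grip it there, across, about 68 mm from its middle (toward -y to enter the micrometer from -y). In the groove its middle may lie up to 25 mm either side of the spindle axis, so that it rests by itself.
- rod_rest: wooden rest, fixed, 64 mm (x) x 84 mm (y), with two notched cheeks at y = -28 and +28 mm, 39 mm tall, that carry the rod along y. Origin at the middle of its underside.
- nose (a point): lower end of the spindle's steel guide, on the axis, 96 mm up, fixed. The spindle, 8 mm thick, comes out of it; its tip starts 85.5 to 91 mm up, 4.5 to 10 mm above a seated rod, different every time and not measured for you. It comes down 12 mm per turn of the drum, without turning itself, and stays where it is when let go. It pinches the rod with about 15 N when the ratchet slips.
- ratchet_top (a point): top of the ratchet, on the spindle axis, 198 mm up; this point is fixed. The ratchet is a dark knurled knob 20 mm in diameter, 169 to 198 mm up, free all round; it neither rises nor sinks. Turned clockwise from above it takes the drum along at 0.055 N m (spindle down); once the rod is clamped the drum stops and the ratchet slips on it smoothly at 0.085 N m. Feel this: no reading tells it.
- cutters: side cutters with red handles, 56 x 156 x 12 mm, lying flat; bystander. Origin at the middle of its underside.
- screwdriver: screwdriver with a yellow handle, 27 x 168 x 26 mm; bystander. Origin at the middle of its underside.
- breaker: white single-pole circuit breaker, 82 x 17 x 69 mm, standing; bystander. Origin at the middle of its underside.

How it is judged:
On the way:
1. the rod lies in the groove of the V-block under the spindle, let go, not yet clamped (x of rod in the frame of v_block between -0.002 and 0.002 m and z of rod in the frame of v_block between -0.002 and 0.002 m and angle between the y axis of rod and the y axis of v_block, either way round below 0.035 rad and contact force between the fingers and rod below 0.2 N and contact force between v_block and rod below 3 N), for 0.2 s.
At the end, for the whole second after the job is handed in: The rod lies in the groove (within 2 mm and 2 degrees), at rest, clamped by the spindle (over 8 N on the groove's two faces together); the ratchet has slipped on the drum by 18 to 98 degrees: key and line (middles), 4.8 mm apart before, are 5.8 to 16 mm apart seen from above (x of rod in the frame of v_block between -0.002 and 0.002 m and z of rod in the frame of v_block between -0.002 and 0.002 m and angle between the y axis of rod and the y axis of v_block, either way round below 0.035 rad and contact force between v_block and rod above 8 N and horizontal distance between ratchet_key and drum_line between 0.0058 and 0.016 m and linear speed of rod below 0.01 m/s); the robot touches nothing.
It fails at once if the rod is pressed into the V-block with more than 35 N summed over the groove's two faces, about 25 N downward (crushed by turning the drum, or rammed down) (contact force between v_block and rod above 35 N).
It fails at once if the ratchet is run on for more than about a quarter turn (98 degrees) of slip (horizontal distance between ratchet_key and drum_line above 0.016 m).
It fails at once if the screwdriver, the cutters or the loose breaker is shifted by more than 25 mm (distance of any of cutters, screwdriver, breaker from where it was at the start of the episode above 0.025 m).
It also fails if it takes over 72 s, if anything falls off the work surface, if the arm or the gripper's body presses on something with over 40 N, if the wrist force passes 120 N, or if a joint passes its speed limit or range.

## Robot

A 6-joint arm with a two-finger parallel gripper is mounted at the origin on a cart in front of the work surface, level with it; the furniture and walls round the work are solid. World frame = base frame: x ahead of the robot, y to its left, z up, the work surface at z = 0. Lengths are in m, angles in rad, forces in N, time in s.
With the tool pointing down it reaches from about 0.35 to 0.725 m from the base axis. Payload 4.3 kg.
Tool frame: the origin (TCP) lies at the very end of the fingers, on their centre line; the grasp point (between the pads) lies 19 mm behind it; z points along the fingers, y is the line along which they close (so a half turn about z gives the same grasp; the last joint's range is limited). The gripper opens to 85 mm and grips with 20 to 120 N. Pads are 22 mm wide; open, the fingers measure 114 mm over their backs; the gripper's body (76 mm by 85 mm) begins 54 mm behind the grasp point. The pads swing forward as they close: fully open they stand 13 mm farther back than shut.
Start: joints at [-1.262, 0.377, 0.081, 1.274, 0, 1.46], TCP at [0.234, -0.525, 0.231] pointing down, gripper open.
Joint ranges: [-2.72, 2.72], [-0.84, 1.66], [-1.02, 1.22], [-1.77, 2.12], [-1.37, 1.28], [-3.14, 3.14]. Speed limits (rad/s): [2.57, 2.57, 3.14, 3.14, 3.14, 3.14].

## Interface

Orientations are given as a 3x3 rotation matrix whose columns are the frame's x, y, z axes.
In Python, from bench import env, effector, kinematics, sensors, get_image, camera_model, job_done gives the robot as it stands. Calls block until the motion is done:
- env.reach(position, orientation): joint-space move of the TCP to a pose.
- env.move_l(position, velocity=0.15, rotation=None, f_stop=None): straight line of the TCP; rotation=None keeps the orientation; velocity is the mean speed in m/s. With f_stop (N) it stops when the force on the tool has changed by that much, and returns True; else False.
- env.move_j(angles): joint-space move.
- effector.set_gripper(opening, strength=None): opening from 0.0 (shut) to 1.0 (fully open); strength is the grip in N (None keeps the last); returns when the fingers have stopped.
- env.wait(seconds).
- kinematics.solve_ik(position, orientation): joint angles nearest the present ones, or None.
- sensors.get_obs(): the state.
- get_image(name): name is "scene" or "side" or "wrist"; returns (picture, depth): 384x512x3 uint8, red, green, blue; 384x512 float32, m along the optical axis (not along the pixel's ray), 0 where there is no reading.
- camera_model(name): a dict with "fx", "fy", "cx", "cy" (pixels), "k1" (the pictures are not rectified: a ray, as slopes to the right and down, at radius r is drawn at 1 + k1 r^2 times it, then the intrinsics apply), "rvec" (rotation vector, rad) and "tvec" (3), from world to camera coordinates, as OpenCV has them. Camera axes: x right, y down, z forward; pixel columns grow to the right and rows downward; lengths in m; the calibration is good to about 2 mm. A picture is of the moment at which its call begins: read the wrist's pose just before it. camera_model takes no time and is no camera call; for the wrist camera it gives the pose at the moment of the call.
A pose or a line that the arm cannot do raises env.Unreachable and nothing moves.
- job_done(): hands the job in; it is judged then, once.
The state is a dict: "time": time; "q": joint angles; "qd": joint speeds; "effort": joint torques, N m; "tcp_pos": TCP position; "orientation": TCP orientation; "wrist_force": force on the tool from outside, world axes, zero at the start; "torque": the same for the moment, N m; "finger_gap": opening from 0.0 (shut) to 1.0 (fully open); "grasp_force": force on a finger pad.
Only numpy, scipy, OpenCV 4.12 (cv2) and the standard library are available. Lean on these libraries where they do the work, as an engineer would, in place of code of your own. Each camera call takes 0.05 s, during which the arm holds its last target. There are 200 camera calls.

## Working session

There is one attempt and no reset: what is moved stays moved. The work goes in short steps, each a Python script; the robot and the scene stay as the last script left them, time stands still between calls to the robot, and variables do not carry over. Pictures are saved under pics/ and viewed, at most 10 in all, crops included, and the job is handed in when it is done.

```bash
mkdir -p pics; ls
cat > h.py <<'E'
import numpy as np, cv2
from bench import env, effector, kinematics, sensors, get_image, camera_model, job_done
def save(name,fn):
    m=camera_model(name); p,d=get_image(name); cv2.imwrite('pics/'+fn+'.png',p[:,:,::-1]); np.savez('pics/'+fn+'.npz',p=p,d=d,**{k:np.array(v) for k,v in m.items()})
    return m,p,d
def load(fn): 
    z=np.load('pics/'+fn+'.npz'); return z,z['p'],z['d']
def ray(m,u,v):
    K=np.array([[m['fx'],0,m['cx']],[0,m['fy'],m['cy']],[0,0,1.]],float)
    xy=cv2.undistortPoints(np.array([[[u,v]]],float),K,np.array([float(m['k1']),0,0,0]))[0,0]
    R=cv2.Rodrigues(np.array(m['rvec'],float))[0]; t=np.array(m['tvec'],float).ravel()
    return -R.T@t, R.T@np.array([xy[0],xy[1],1.])
def atz(m,u,v,z):
    o,d=ray(m,u,v); return o+d*(z-o[2])/d[2]
def atd(m,u,v,D):
    o,d=ray(m,u,v); return o+d*D
def cloud(m,d):
    vv,uu=np.mgrid[0:d.shape[0],0:d.shape[1]]
    K=np.array([[m['fx'],0,m['cx']],[0,m['fy'],m['cy']],[0,0,1.]],float)
    xy=cv2.undistortPoints(np.stack([uu,vv],-1).reshape(-1,1,2).astype(float),K,np.array([float(m['k1']),0,0,0]))[:,0]
    R=cv2.Rodrigues(np.array(m['rvec'],float))[0]; t=np.array(m['tvec'],float).ravel()
    c=np.c_[xy,np.ones(len(xy))]*d.reshape(-1,1)
    return ((c-t)@R).reshape(*d.shape,3)
def proj(m,P):
    K=np.array([[m['fx'],0,m['cx']],[0,m['fy'],m['cy']],[0,0,1.]],float)
    return cv2.projectPoints(np.array(P,float).reshape(-1,1,3),np.array(m['rvec'],float),np.array(m['tvec'],float),K,np.array([float(m['k1']),0,0,0]))[0][:,0]
E
python3 - <<'E'
from h import *
s=save('scene','s0'); save('side','d0')
for n in('scene','side'):
    m=camera_model(n); o,_=ray(m,256,192); print(n,o,m)
import cv2
a=cv2.imread('pics/s0.png');b=cv2.imread('pics/d0.png')
cv2.imwrite('pics/s0b.png',cv2.resize(a,(800,600)));cv2.imwrite('pics/d0b.png',cv2.resize(b,(800,600)))
E
```

```text
pics
scene [0.14408436 0.43330007 0.8721971 ] {'fx': 363.2809585610015, 'fy': 363.2809585610015, 'cx': 259.87567677742425, 'cy': 190.67916789903342, 'k1': 0.03061573957632293, 'rvec': array([ 0.9921224 , -2.56851845,  0.94185102]), 'tvec': array([0.38336915, 0.39038112, 0.81845446])}
side [0.58794275 1.15135152 0.56939113] {'fx': 471.27899486429743, 'fy': 471.27899486429743, 'cx': 253.51939804498116, 'cy': 187.20226220638654, 'k1': -0.1755068760688557, 'rvec': array([ 0.02433628,  2.53668697, -1.80992481]), 'tvec': array([0.54955547, 0.16500601, 1.29083503])}
```

View pics/s0b.png

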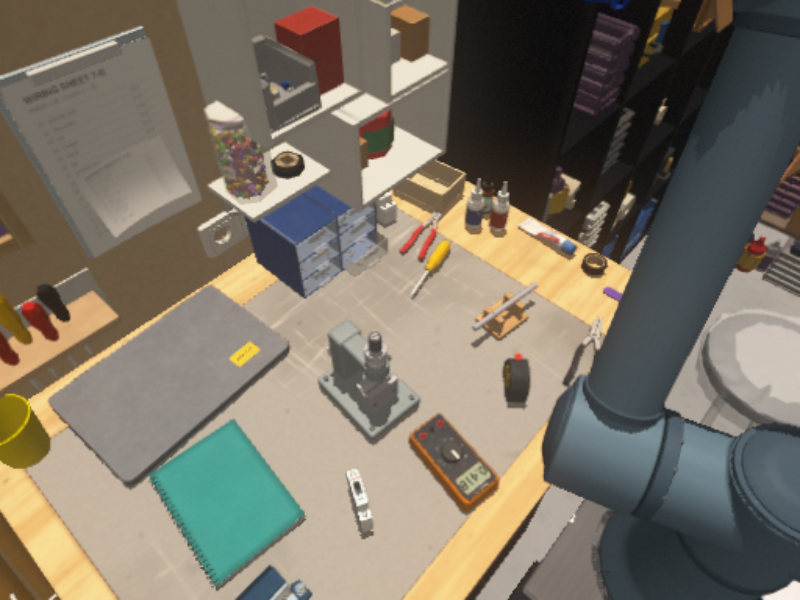

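View pics/d0b.png

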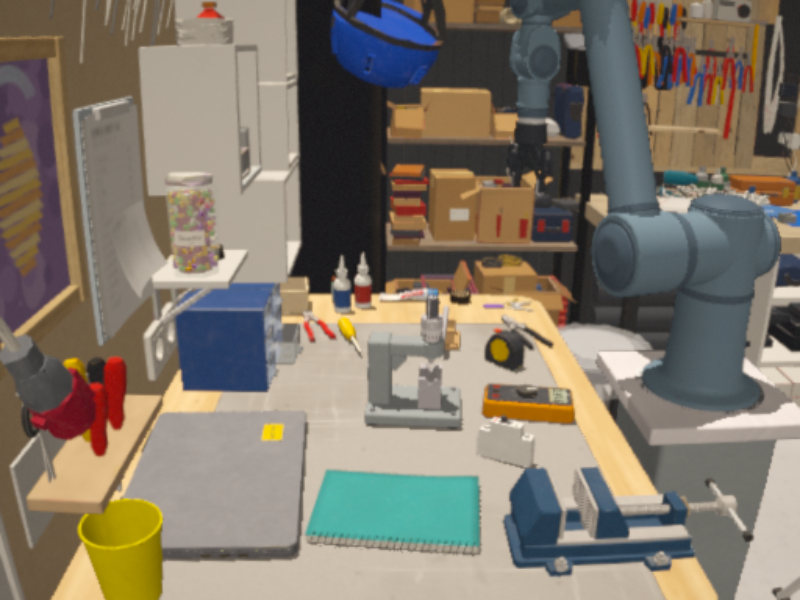

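The scene shows the rod running (475,327)–(537,287) on its rest, the ratchet top near (375,338), the micrometer's base corners near (320,380), (375,437) and (420,400), and the bystanders standing clear.

Run:
```python
from h import *
np.set_printoptions(precision=4,suppress=True)
m,p,d=load('s0')
k=1.5625
print('ratchet top',atz(m,375/k,336/k,.198))
for u,v in[(475,326),(537,287)]: print('rod end',atz(m,u/k,v/k,.042))
for u,v in[(320,380),(375,440),(420,402)]: print('base',atz(m,u/k,v/k,.0))
c=cloud(m,d)
s=c[int(270/k):int(350/k),int(460/k):int(550/k)].reshape(-1,3)
q=s[(s[:,2]>.041)&(s[:,2]<.055)]
print(len(q), q.min(0),q.max(0)); mu=q.mean(0); w=np.linalg.svd(q-mu)[2][0]; t=(q-mu)@w; print(mu,w,t.min(),t.max())
s=c[int(310/k):int(450/k),int(310/k):int(430/k)].reshape(-1,3)
q=s[(s[:,2]>.19)&(s[:,2]<.21)]; print('ratch',len(q),np.median(q,0),q.min(0),q.max(0))
q=s[(s[:,2]>.005)&(s[:,2]<.04)];
r=cv2.minAreaRect(q[:,:2].astype(np.float32)); print('base',r)
# enlarged crops
a=cv2.resize(p[190:290,195:280,::-1],None,fx=4.6,fy=4.6,interpolation=cv2.INTER_CUBIC)
b=cv2.resize(p[165:235,290:360,::-1],None,fx=4.6,fy=4.6,interpolation=cv2.INTER_CUBIC)
H=max(a.shape[0],b.shape[0]); pad=lambda x:np.vstack([x,np.zeros((H-x.shape[0],x.shape[1],3),np.uint8)])
cv2.imwrite('pics/crop0.png',np.hstack([pad(a),pad(b)])); print(a.shape,b.shape)
```

```text
ratchet top [0.4985 0.0913 0.198 ]
rod end [ 0.4612 -0.1282  0.042 ]
rod end [ 0.4304 -0.2857  0.042 ]
base [0.6076 0.1267 0.    ]
base [0.4553 0.1436 0.    ]
base [0.4469 0.0399 0.    ]
179 [ 0.433  -0.2911  0.0411] [ 0.4699 -0.1224  0.0493]
[ 0.4505 -0.2025  0.0444] [0.1341 0.991  0.001 ] -0.09016820139193242 0.08113848285756746
ratch 66 [0.4985 0.0944 0.1976] [0.49   0.0833 0.1901] [0.5095 0.1017 0.2016]
base ((0.5315235257148743, 0.05230845510959625), (0.20905877649784088, 0.26902809739112854), 32.52215576171875)
(460, 391, 3) (322, 322, 3)
```

View pics/crop0.png

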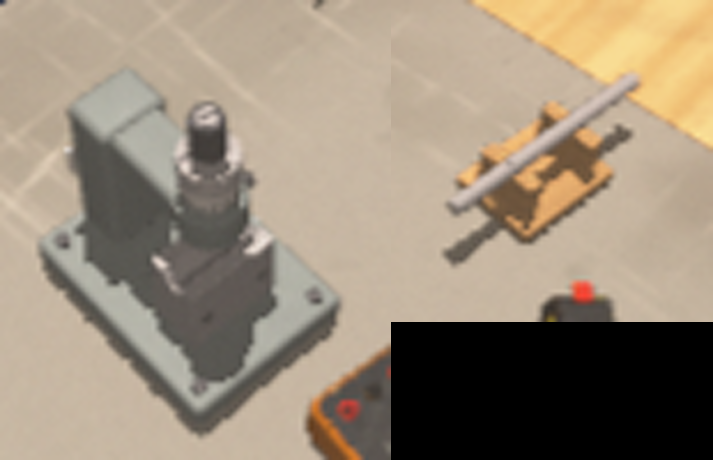

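```bash
cat >> h.py <<'E'
np.set_printoptions(precision=4,suppress=True)
def Rdown(yaw): # tool x along (-sin,cos) i.e. rod's y axis with yaw; tool y along local +x
    c,s=np.cos(yaw),np.sin(yaw)
    y=np.array([c,s,0]); z=np.array([0,0,-1.]); return np.c_[np.cross(y,z),y,z]
E
python3 - <<'E'
from h import *
o=sensors.get_obs(); m=camera_model('wrist'); c,f=ray(m,256,192)
R=o['orientation']; print(R); print('cam in tool',R.T@(c-o['tcp_pos']),R.T@f, m['fx'],m['k1'])
for yaw in(-.13,-.13+np.pi):
  for P in([.44,-.27,.1],[.49,.0,.1],[.498,.093,.3]): print(yaw,P,kinematics.solve_ik(P,Rdown(yaw)))
E
```

```text
[[ 0.9136  0.4067 -0.0006]
 [ 0.4067 -0.9136  0.0018]
 [ 0.0002 -0.0019 -1.    ]]
cam in tool [ 0.0724  0.0011 -0.1425] [-0.2911 -0.009   0.9567] 285.79404878955353 -0.04750117161429687
-0.13 [0.44, -0.27, 0.1] [-0.6733  0.3399 -0.3275  0.9034  0.      1.0275]
-0.13 [0.49, 0.0, 0.1] [-0.1295  0.2923 -0.3965  0.882   0.      1.5713]
-0.13 [0.498, 0.093, 0.3] [0.0593 0.2275 0.0505 1.3938 0.     1.7601]
3.0115926535897932 [0.44, -0.27, 0.1] [-0.6733  0.3399 -0.3275  0.9034  0.     -2.1141]
3.0115926535897932 [0.49, 0.0, 0.1] [-0.1295  0.2923 -0.3965  0.882   0.     -1.5703]
3.0115926535897932 [0.498, 0.093, 0.3] [ 0.0593  0.2275  0.0505  1.3938  0.     -1.3815]
```

Run:
```python
from h import *
y=-.12+np.pi
env.reach([.45,-.21,.19],Rdown(y)); save('wrist','w1')
env.reach([.48,-.05,.27],Rdown(y)); m,p,d=save('wrist','w2')
print(sensors.get_obs()['time'])
a=cv2.imread('pics/w1.png');b=cv2.imread('pics/w2.png')
cv2.imwrite('pics/w1b.png',cv2.resize(a,(800,600),interpolation=cv2.INTER_CUBIC));cv2.imwrite('pics/w2b.png',cv2.resize(b,(800,600),interpolation=cv2.INTER_CUBIC))
```

```text
3.875
```

View pics/w1b.png

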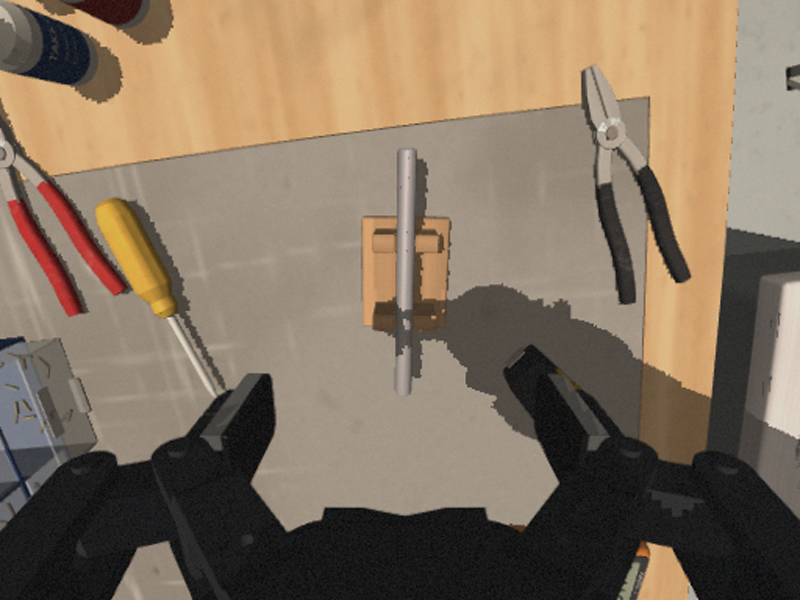

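View pics/w2b.png

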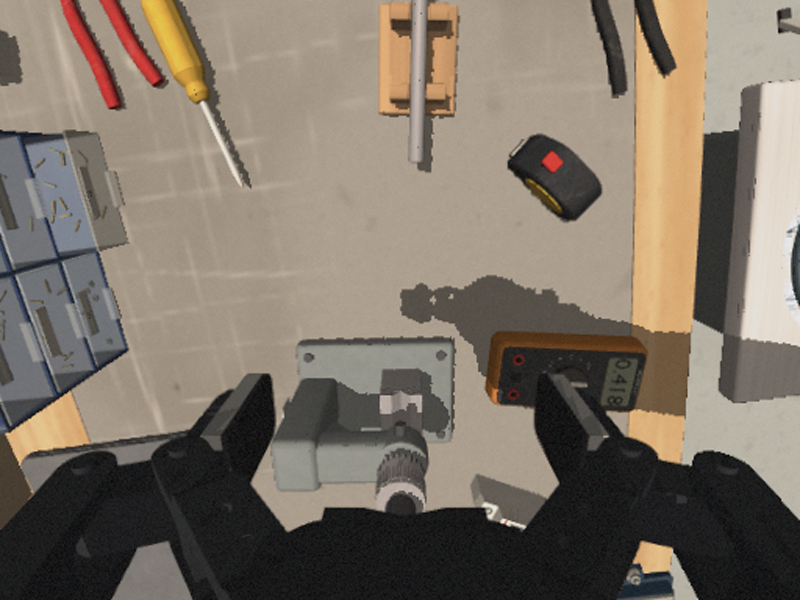

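w1: the rod's ends are at (407,150) and (402,393). w2: the micrometer's base −y edge runs (299,340)–(453,338), the front edge runs to (452,441), and the V groove's bright faces span x 380–421 at y about 390–425.

Run:
```python
from h import *
k=1.5625
m,p,d=load('w1'); c=cloud(m,d)
for u,v in[(407,150),(402,393)]: print('rod end',atz(m,u/k,v/k,.042))
s=c[90:260,240:285].reshape(-1,3); q=s[(s[:,2]>.0425)&(s[:,2]<.052)]
mu=q.mean(0); w=np.linalg.svd(q-mu)[2][0]; t=(q-mu)@w; print(len(q),mu,w,t.min(),t.max(),'mid',mu+w*(t.min()+t.max())/2, np.percentile(q[:,2],95))
m,p,d=load('w2'); c=cloud(m,d)
print('base top z',[c[int(v/k),int(u/k)] for u,v in[(360,352),(440,380),(445,430)]])
s=c[210:300,170:295].reshape(-1,3); q=s[(s[:,2]>.006)&(s[:,2]<.03)]
zt=np.median(q[:,2]); print('zt',zt)
P=[atz(m,u/k,v/k,zt) for u,v in[(299,340),(453,338),(452,441)]]; print(P)
e=P[0]-P[1]; print('yaw x',np.arctan2(e[1],e[0]),np.linalg.norm(e)); e=P[1]-P[2]; print('yaw y',np.arctan2(e[0],-e[1]),np.linalg.norm(e))
print('mm per px', (atz(m,256,240,.074)-atz(m,257,240,.074))[:2])
np.save('/tmp/c',c)
# edges of the base by gray profile
s=c[205:300,170:300]; 
q=c.reshape(-1,3); q=q[(q[:,2]>.185)&(q[:,2]<.21)&(abs(q[:,0]-.5)<.05)&(abs(q[:,1]-.09)<.05)]; print('ratch',len(q),q.mean(0) if len(q) else '')
m,p,d=load('d0'); print('side ratchet',[ (u,v,atz(m,u/k,v/k,.198)) for u,v in[(432,291)]])
m,p,d=load('w2')
cv2.imwrite('pics/w2c.png',cv2.resize(p[210:335,165:300,::-1],None,fx=5.5,fy=4.7,interpolation=cv2.INTER_CUBIC)[:600,:800])
```

```text
rod end [ 0.4383 -0.2925  0.042 ]
rod end [ 0.4617 -0.1262  0.042 ]
1553 [ 0.4492 -0.2161  0.0448] [0.1359 0.9907 0.    ] -0.07808793668043228 0.09025036975445277 mid [ 0.4501 -0.2101  0.0448] 0.04640338519646535
base top z [array([0.5331, 0.0389, 0.022 ]), array([0.4611, 0.077 , 0.0222]), array([0.4617, 0.1337, 0.0211])]
zt 0.0216897051157441
[array([0.5879, 0.0206, 0.0217]), array([0.4439, 0.0358, 0.0217]), array([0.4546, 0.1476, 0.0217])]
yaw x -0.10525228991452747 0.14479195027687697
yaw y -0.09523688191476527 0.11224558676944454
mm per px [ 0.0013 -0.0002]
ratch 22 [0.4975 0.0811 0.1868]
side ratchet [(432, 291, array([0.4977, 0.0641, 0.198 ]))]
```

View pics/w2c.png

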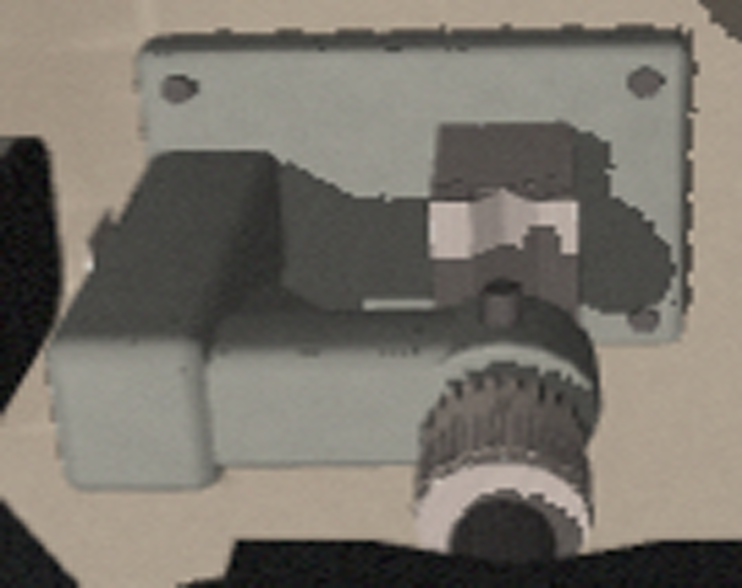

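The crop shows the V-block's −y top edge running (428,202)–(580,200), with the groove notch at about x=503, and the spindle guide below it at about x=502.

Run:
```python
from h import *
m,p,d=load('w2')
f=lambda x,y:((x+.5)/5.5-.5+165,(y+.5)/4.7-.5+210)
A=atz(m,*f(428,202),.074);B=atz(m,*f(580,200),.074);e=A-B
print('vblock edge',A,B,np.linalg.norm(e),np.arctan2(e[1],e[0]))
M=(A+B)/2; 
for yaw in(-.09,-.1,-.11): print(yaw,'origin',M[:2]+.03*np.array([-np.sin(yaw),np.cos(yaw)]))
print('corners +x edge..',[atz(m,*f(x,y),.022) for x,y in[(140,52),(688,35),(683,338)]])
ms,p,d=load('s0'); k=4.6
for x,y in[(208,106)]: print('ratchet scene',atz(ms,195+(x+.5)/k-.5,190+(y+.5)/k-.5,.198))
for x,y in[(165,262),(272,236)]: print('vblock front corner? scene',atz(ms,195+(x+.5)/k-.5,190+(y+.5)/k-.5,.074))
```

```text
vblock edge [0.5144 0.0582 0.074 ] [0.4781 0.0619 0.074 ] 0.03654354387683928 -0.10245326495328991
-0.09 origin [0.499  0.0899]
-0.1 origin [0.4993 0.0899]
-0.11 origin [0.4996 0.0899]
corners +x edge.. [array([0.5907, 0.0251, 0.022 ]), array([0.4444, 0.0368, 0.022 ]), array([0.4553, 0.1459, 0.022 ])]
ratchet scene [0.5035 0.0867 0.198 ]
vblock front corner? scene [0.513  0.1157 0.074 ]
vblock front corner? scene [0.4809 0.0636 0.074 ]
```

Run:
```python
from h import *
yaw=-.139; yd=np.array([-np.sin(yaw),np.cos(yaw),0]); mid=np.array([.450,-.210,.040])
R=Rdown(yaw+np.pi); g=mid-.068*yd; g[2]=.021
effector.set_gripper(.5,40)
env.reach(g+[0,0,.08],R); print(env.move_l(g,.1,f_stop=8))
effector.set_gripper(0.,40); o=sensors.get_obs(); print(o['finger_gap'],o['grasp_force'],o['wrist_force'],o['tcp_pos'])
env.move_l(g+[0,0,.09],.1)
yaw=-.10; yd=np.array([-np.sin(yaw),np.cos(yaw),0]); O=np.array([.499,.0905,.075])
P=O-.20*yd; P[2]=.058+.04
env.move_l(P,.2,rotation=Rdown(yaw+np.pi)); env.wait(.3)
o=sensors.get_obs(); print(o['time'],o['finger_gap'],o['grasp_force'],o['wrist_force'],o['torque'],o['tcp_pos'])
m,p,d=save('wrist','w3'); c=cloud(m,d)
cv2.imwrite('pics/w3b.png',cv2.resize(p[:,:,::-1],(800,600),interpolation=cv2.INTER_CUBIC))
# rod points
loc=(c-o['tcp_pos'])@np.c_[[yd[1],-yd[0],0],yd,[0,0,1]]
q=loc[(abs(loc[...,0])<.012)&(loc[...,1]>.015)&(loc[...,1]<.17)&(loc[...,2]>.005)&(loc[...,2]<.045)]
print(len(q))
for a in np.arange(.015,.165,.015):
    s=q[(q[:,1]>a)&(q[:,1]<a+.015)]
    if len(s)>5: print(a,len(s),np.median(s[:,0]),np.percentile(s[:,2],[50,90]))
```

```text
False
0.1256563133390008 38.929787278175354 [-1.4348  0.5466  1.4978] [ 0.4408 -0.2777  0.0214]
9.175 0.11704155160527367 38.91174495220184 [ 0.0063  0.3677 -0.7036] [-0.0527  0.0461 -0.0464] [ 0.479  -0.1092  0.098 ]
796
0.015 562 -0.00013208953068499102 [0.0229 0.024 ]
0.03 234 -0.0001306569122508997 [0.0226 0.0239]
```

View pics/w3b.png

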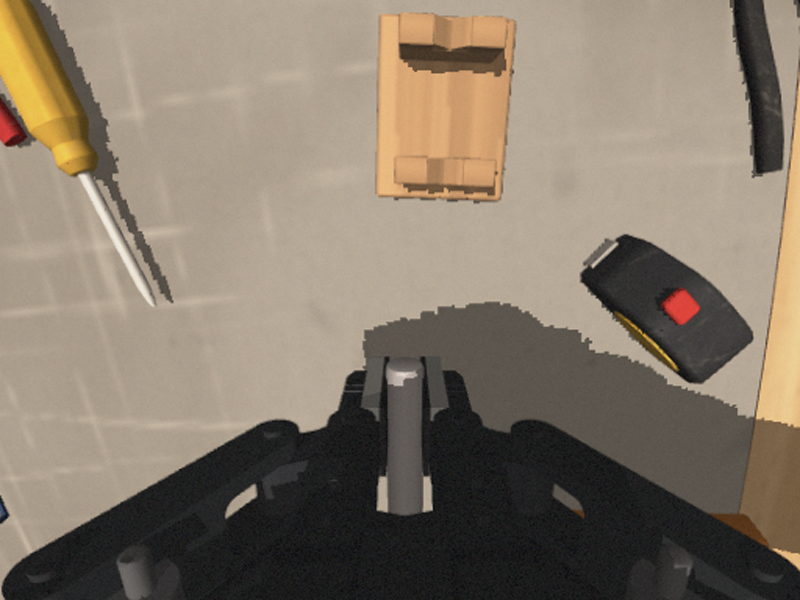

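The wrist view shows the rod centred between the pads, tail end at (403,370), and the rest empty. Next I measure droop and heading with the fixed cameras.

Run:
```python
from h import *
yaw=-.10; yd=np.array([-np.sin(yaw),np.cos(yaw),0]); o=sensors.get_obs(); T=np.array(o['tcp_pos'])
B=np.c_[[yd[1],-yd[0],0],yd,[0,0,1]]
ims=[]
for n in('scene','side'):
    m,p,d=save(n,n+'4'); c=cloud(m,d); loc=(c-T)@B
    ok=(abs(loc[...,0])<.015)&(loc[...,1]>.02)&(loc[...,1]<.18)&(loc[...,2]>-.0)&(loc[...,2]<.04)&(d>0)
    q=loc[ok]; print(n,len(q))
    for a in np.arange(.02,.165,.02):
        s=q[(q[:,1]>a)&(q[:,1]<a+.02)]
        if len(s)>3: print(round(a,3),len(s),np.median(s,0),s[:,2].max())
    uv=proj(m,T+np.array([[0,.15,.018],[0,.05,.018]])@B.T); print(uv)
    u,v=uv.mean(0).astype(int); ims.append(cv2.resize(p[v-40:v+40,u-52:u+52,::-1],None,fx=3.8,fy=5.7,interpolation=cv2.INTER_CUBIC)); print(u-52,v-40)
cv2.imwrite('pics/c4.png',np.hstack(ims)); print(ims[0].shape)
```

```text
scene 225
0.02 27 [-0.0026  0.0297  0.0231] 0.02596392885186831
0.04 32 [-0.0014  0.0504  0.0224] 0.02657129603207274
0.06 30 [-0.0017  0.0701  0.0225] 0.027278687401239066
0.08 33 [-0.002   0.0898  0.0219] 0.02462260097012582
0.1 32 [-0.0024  0.1106  0.0223] 0.02667943521616864
0.12 35 [-0.0023  0.1301  0.0218] 0.026256611278164907
0.14 30 [-0.0019  0.1492  0.0215] 0.024086533901935048
0.16 6 [0.0005 0.1767 0.0216] 0.022845570151237338
[[256.231  223.1277]
 [284.3186 202.3962]]
218 172
side 0
[[276.367  213.6297]
 [277.3483 199.9453]]
224 166
(456, 395, 3)
```

View pics/c4.png

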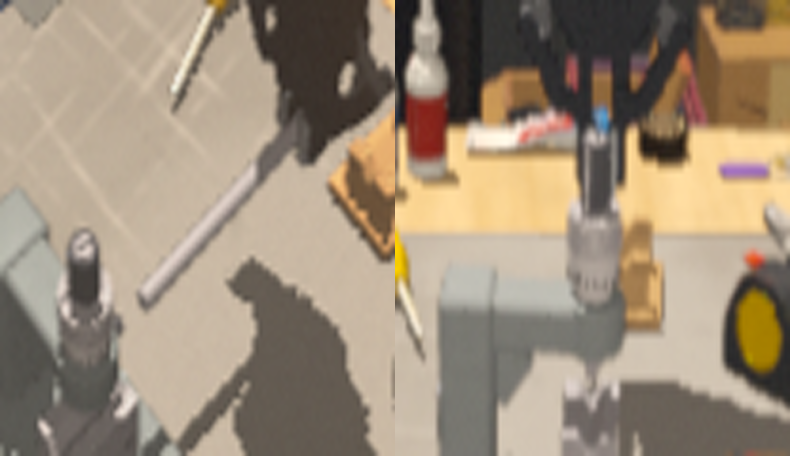

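Droop is about 1.3 mm over the rod, and the heading agrees. I'll check the V-block's lateral position numerically in both clouds.

Run:
```python
from h import *
yaw=-.10; O=np.array([.499,.0905,.075]); yd=np.array([-np.sin(yaw),np.cos(yaw),0]); B=np.c_[[yd[1],-yd[0],0],yd,[0,0,1]]
for n in('w2','s0','scene4','d0','side4'):
    m,p,d=load(n); loc=(cloud(m,d)-O)@B
    ok=(d>0)&(abs(loc[...,0])<.03)&(abs(loc[...,1])<.045)&(loc[...,2]>-.004)&(loc[...,2]<.003)
    q=loc[ok]; print(n,'vtop',len(q), np.percentile(q[:,0],[2,98]) if len(q) else '',np.percentile(q[:,1],[2,98]) if len(q) else '')
    if n=='w2':
        for a in np.arange(-.03,-.01,.005):
            s=q[(q[:,1]>a)&(q[:,1]<a+.005)]
            if len(s): print(a,len(s),s[:,0].min(),s[:,0].max())
    for lo,hi,r,nm in((.062,.089,.017,'drum'),(.096,.120,.010,'ratchet')):
        q=loc[(d>0)&(np.hypot(loc[...,0],loc[...,1])<.03)&(loc[...,2]>lo)&(loc[...,2]<hi)]
        if len(q)<15: continue
        from scipy.optimize import least_squares
        f=least_squares(lambda c:np.hypot(q[:,0]-c[0],q[:,1]-c[1])-r,[0,0],loss='soft_l1',f_scale=.001); print('  ',nm,len(q),f.x)
```

```text
w2 vtop 443 [-0.0165  0.0183] [-0.0303  0.0034]
-0.03 66 -0.01661749560364174 0.01806957120078065
-0.024999999999999998 69 -0.016536530543946205 0.018189275546135076
-0.019999999999999997 62 -0.016509510412563468 0.01835225047770252
-0.014999999999999996 68 -0.01642537882367847 0.0185771896288153
   drum 483 [ 0.0008 -0.0006]
   ratchet 203 [0.0008 0.    ]
s0 vtop 150 [-0.017   0.0176] [-0.0259  0.0313]
   drum 92 [0.0016 0.0015]
   ratchet 55 [0.0016 0.0014]
scene4 vtop 151 [-0.0172  0.0183] [-0.0261  0.0316]
   drum 86 [0.0015 0.0014]
   ratchet 55 [0.0016 0.0015]
d0 vtop 121 [-0.017   0.0177] [-0.0255  0.0334]
   drum 155 [0.0006 0.0017]
   ratchet 79 [0.0009 0.0022]
side4 vtop 114 [-0.0169  0.0178] [-0.0257  0.0341]
   drum 154 [0.0008 0.0016]
   ratchet 79 [0.0007 0.0021]
```

```bash
cat >> h.py <<'E'
YAW=-.105; O=np.array([.5000,.0914,.075]); YD=np.array([-np.sin(YAW),np.cos(YAW),0]); XD=np.array([np.cos(YAW),np.sin(YAW),0])
E
python3 - <<'E'
from h import *
R=Rdown(YAW+np.pi)
P=O-.20*YD; P[2]=.0585+.003
env.move_l(P,.1,rotation=R); env.wait(.2); f0=sensors.get_obs()['wrist_force']
for s in(.16,.12,.083):
    Q=O-s*YD; Q[2]=P[2]
    r=env.move_l(Q,.04,f_stop=3); o=sensors.get_obs(); df=o['wrist_force']-f0
    print(s,r,o['time'],(o['tcp_pos']-O)@YD,'F xyz mic',df@XD,df@YD,df[2])
    if r: break
E
```

```text
0.16 False 11.1917 -0.1601787950664003 F xyz mic -0.22866255339839883 -0.17517520426799205 0.17058137262694406
0.12 False 12.3417 -0.12016499308515913 F xyz mic 0.5043487377831235 0.24099395763105474 0.9499070661807409
0.083 False 13.4167 -0.08313230647322586 F xyz mic 0.16878917734045254 -0.2028417624506947 0.41212726438997016
```

Run:
```python
from h import *
f0=sensors.get_obs()['wrist_force']
for i in range(9):
    P=np.array(sensors.get_obs()['tcp_pos']); Q=O-.083*YD; Q[2]=.0615-.0005*(i+1)
    r=env.move_l(Q,.01,f_stop=4); o=sensors.get_obs(); df=o['wrist_force']-f0
    print(i,r,o['tcp_pos'][2],'F',df@XD,df@YD,df[2],'T',o['torque'])
    if r or df[2]>2.5: break
print(o['time'])
```

```text
0 False 0.06095041109475719 F -0.6904993978537405 0.9326735216140657 -0.9397215617413529 T [-0.0608  0.0233 -0.0011]
1 False 0.06045042464894785 F 0.04684429735578584 0.4785677764491115 -0.5892617350153749 T [-0.09   -0.0324 -0.0126]
2 False 0.05994878599985341 F -1.274818177753474 -0.4534980011067771 0.05376024244469929 T [-0.0609 -0.0524  0.0479]
3 False 0.05946835313466241 F -0.4839623323185156 0.17753561798955522 0.28877247473992973 T [-0.0236  0.0017  0.0047]
4 False 0.05896607462205618 F -0.7468436992298476 -0.2408597787718387 -0.363218945642822 T [-0.0258  0.0702 -0.0034]
5 False 0.05846317512617727 F -0.8805410141048885 0.12316978397045154 0.16091620838225623 T [-0.0462 -0.0174 -0.0021]
6 False 0.057953307441970865 F -0.8819634173789449 0.2418034220603661 0.08465194129480935 T [-0.0214 -0.0093 -0.0106]
7 False 0.05745564741590575 F -1.4410471899020785 -0.19958535600743224 -0.5700621826732849 T [-0.0325  0.0094  0.0205]
8 False 0.05703307350124107 F -0.3156834062181556 -0.5676053196998446 -0.4741276109632667 T [-0.0634  0.0132  0.0067]
15.6667
```

Run:
```python
from h import *
def F():
    a=[]
    for _ in range(8): env.wait(.02); o=sensors.get_obs(); a.append(np.r_[o['wrist_force'],o['torque']])
    return np.mean(a,0)
f0=F()
for z in(.0565,.056,.0555,.055,.0545,.054):
    Q=O-.083*YD; Q[2]=z
    r=env.move_l(Q,.01,f_stop=5); df=F()-f0
    print(z,r,sensors.get_obs()['tcp_pos'][2],df)
    if r or df[2]>1.5: break
print(sensors.get_obs()['time'])
m,p,d=save('side','d5'); m2,p2,d2=save('scene','s5')
for m,d in((m,d),(m2,d2)):
    loc=(cloud(m,d)-O)@np.c_[XD,YD,[0,0,1]]
    for a,b in((-.07,-.05),(-.05,-.03),(.03,.055),(.055,.08)):
        q=loc[(abs(loc[...,0])<.012)&(loc[...,1]>a)&(loc[...,1]<b)&(loc[...,2]>-.012)&(loc[...,2]<.015)]
        if len(q)>3: print(a,b,len(q),np.median(q,0),np.percentile(q[:,2],90), q[:,1].max())
```

```text
0.0565 False 0.05658091750951541 [ 0.2663 -0.2576  0.7203  0.0325  0.0017  0.0189]
0.056 False 0.0560843853927219 [-0.2222 -0.9935  1.7063  0.0324  0.041   0.0192]
16.5667
0.03 0.055 36 [-0.0011  0.0356  0.0038] 0.005924963557811219 0.05332886342486842
0.055 0.08 26 [-0.      0.0699  0.0048] 0.0067250651413491985 0.07508241417695499
-0.07 -0.05 34 [-0.0015 -0.0599  0.0035] 0.00544100349302902 -0.05002571381456956
-0.05 -0.03 33 [-0.0028 -0.0392  0.0043] 0.006806978912286671 -0.030121344338547965
0.03 0.055 51 [-0.0023  0.0408  0.0051] 0.007411161028404029 0.054228481877766806
0.055 0.08 40 [-0.0022  0.0648  0.0047] 0.007917327531049163 0.07276289740948606
```

Contact felt at TCP z 0.056, and the rod looks level. Releasing, then moving to the ratchet.

```bash
cat >> h.py <<'E'
def F(n=8,dt=.02):
    a=[]
    for _ in range(n): env.wait(dt); o=sensors.get_obs(); a.append(np.r_[o['wrist_force'],o['torque']])
    return np.mean(a,0)
E
python3 - <<'E'
from h import *
effector.set_gripper(.45,40); env.wait(.4)
P=np.array(sensors.get_obs()['tcp_pos']); print(P)
env.move_l([P[0],P[1],.26],.25)
m2,p2,d2=save('scene','s6'); m,p,d=save('side','d6')
for m,d in((m,d),(m2,d2)):
    loc=(cloud(m,d)-O)@np.c_[XD,YD,[0,0,1]]
    for a,b in((-.1,-.07),(-.07,-.05),(-.05,-.03),(.03,.055),(.055,.08)):
        q=loc[(abs(loc[...,0])<.012)&(loc[...,1]>a)&(loc[...,1]<b)&(loc[...,2]>-.012)&(loc[...,2]<.015)]
        if len(q)>3: print(a,b,len(q),np.median(q,0),np.percentile(q[:,2],90), q[:,1].min(),q[:,1].max())
yaw=4.60
q=kinematics.solve_ik([O[0],O[1],.26],Rdown(yaw)); print(q)
if q is not None and q[5]<-2.7:
    env.move_j(q)
    m,p,d=save('wrist','w7')
    print(sensors.get_obs()['time'],sensors.get_obs()['q'])
E
```

```text
[0.4913 0.0089 0.056 ]
0.03 0.055 39 [-0.0011  0.0338  0.002 ] 0.005024881195675903 0.030049172233207393 0.054937482618126574
0.055 0.08 28 [-0.0002  0.0693  0.0038] 0.005908531071931453 0.05506077583152297 0.07705918834114997
-0.1 -0.07 42 [-0.0005 -0.0825  0.0041] 0.006965850300362553 -0.09776555851174872 -0.07048099991855354
-0.07 -0.05 33 [-0.0016 -0.0592  0.0045] 0.006650193669417582 -0.06960527860437367 -0.0502975683014616
-0.05 -0.03 33 [-0.0016 -0.0397  0.0048] 0.006881226620579467 -0.04872768613911701 -0.030450162227354787
0.03 0.055 53 [-0.0023  0.0409  0.0035] 0.006690750180323668 0.030220292935257832 0.05484654775669016
0.055 0.08 36 [-0.0023  0.0643  0.0044] 0.006792569123139351 0.05503124935022965 0.07244923433546814
[ 0.0559  0.2342 -0.0435  1.2931  0.     -2.9733]
19.825 [ 0.0556  0.2344 -0.044   1.293  -0.0001 -2.9727]
```

Run:
```python
from h import *
env.move_l([O[0],O[1],.2],.15); print(env.move_l([O[0],O[1],.174],.06,f_stop=6))
f0=F(); effector.set_gripper(0.,30); f1=F(); o=sensors.get_obs(); print(o['time'],o['finger_gap'],o['grasp_force'],f1-f0,o['tcp_pos'])
np.save('/tmp/f0.npy',f0)
q=np.array(o['q'])
for i in range(4):
    q[5]+=.25; t=o['time']; env.move_j(q); o=sensors.get_obs(); f=F()-f0; print(round(o['time']-t,2),q[5],f)
```

```text
False
21.525 0.21297938154667861 29.30898606777191 [-0.5616 -0.4996  2.3256 -0.1157  0.0996  0.0195] [0.5003 0.0913 0.1744]
0.35 -2.7232641433726608 [-0.4771 -1.0623  1.6468 -0.1916  0.1035 -0.0013]
0.48 -2.4732641433726608 [-1.0486 -1.6931  2.125  -0.3201  0.1745 -0.0196]
0.48 -2.2232641433726608 [-1.5831 -2.2823  2.6696 -0.5044  0.3112  0.0044]
0.48 -1.9732641433726608 [-2.2564 -3.7306  3.6221 -0.7011  0.4676 -0.0065]
```

Run:
```python
from h import *
f0=np.load('/tmp/f0.npy'); o=sensors.get_obs(); print(o['tcp_pos'],o['orientation'][:,2],o['effort'],o['finger_gap'])
T=np.array(o['tcp_pos'])
env.move_l(T+[-.0006,-.001,0],.02); f=F()-f0; print(f); o=sensors.get_obs(); print(o['tcp_pos'])
q=np.array(o['q'])
import threading
for i in range(2):
    q[5]+=.2; env.move_j(q); o=sensors.get_obs(); print('imm',o['torque'][2]-f0[5],o['qd'][5],o['effort'][5],'then',F()-f0)
m,p,d=save('wrist','w8'); m2,p2,d2=save('side','d8')
cv2.imwrite('pics/w8b.png',np.hstack([cv2.resize(p[200:384,150:362,::-1],(460,400),interpolation=cv2.INTER_CUBIC),cv2.resize(p2[165:265,225:310,::-1],(340,400),interpolation=cv2.INTER_CUBIC)]))
```

```text
[0.5001 0.091  0.1744] [ 0.0005 -0.0007 -1.    ] [  1.5853 -38.0568  25.9191  -1.1579   1.0723  -0.0089] 0.21592978038453528
[ 0.4574  1.2669  1.1382  0.3286 -0.1103  0.0219]
[0.4999 0.0908 0.1745]
imm -0.06323633020245942 -0.000904486471345676 0.048311183927580714 then [-0.4607  0.5745  1.5903  0.0757  0.0702  0.015 ]
imm -0.07297890232949 0.001672009196710563 0.04253005958162248 then [-0.7928  0.3631  2.0149  0.0917  0.1582  0.0011]
```

View pics/w8b.png

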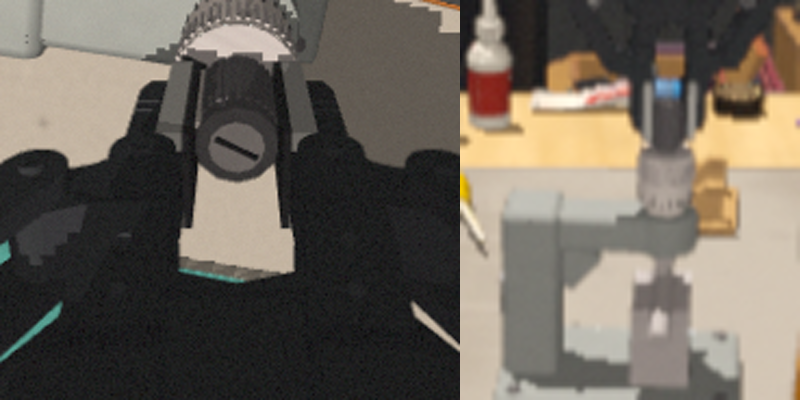

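The knob's top with its slot is visible between the pads at (237,147), the slot running (215,138)–(257,160). That lets me check whether the knob is following. Next I measure the slot angle and step while watching the ratchet torque right at motion end.

```bash
cat >> h.py <<'E'
def slot(m,p):
    # slot direction in world (deg, mod 180) from dark pixels on ratchet top disc
    g=p.mean(2); c=proj(m,[[O[0],O[1],.198]])[0]; 
    vv,uu=np.mgrid[0:384,0:512]; pts=[]
    r=np.linalg.norm(proj(m,[[O[0]+.0075,O[1],.198]])[0]-c)
    ok=np.hypot(uu-c[0],vv-c[1])<r; t=(g[ok].min()+np.percentile(g[ok],80))/2
    s=ok&(g<t); P=np.array([atz(m,u,v,.198)[:2] for v,u in zip(*np.nonzero(s))])
    if len(P)<6: return None,len(P),c
    w=np.linalg.svd(P-P.mean(0))[2]; S=np.linalg.svd(P-P.mean(0))[1]
    return np.degrees(np.arctan2(w[0][1],w[0][0]))%180,len(P),S[0]/S[1],P.mean(0)
E
python3 - <<'E'
from h import *
for n in('w7','w8'):
    m,p,d=load(n); print(n,slot(m,p))
o=sensors.get_obs(); print(o['time'],o['q'][5]); q=np.array(o['q'])
for i in range(10):
    q[5]+=.12; env.move_j(q); L=[]
    for k in range(3): o=sensors.get_obs(); L.append((round(o['torque'][2],3),round(o['effort'][5],3))); env.wait(.01)
    print(round(o['time'],2),round(q[5],3),L,o['wrist_force'])
m,p,d=save('wrist','w9'); print(slot(m,p))
E
```

```text
w7 (np.float64(172.0669964661616), 106, np.float64(1.21769723560111), array([0.5006, 0.0934]))
w8 (np.float64(136.8675575185572), 273, np.float64(1.1340741843291098), array([0.5004, 0.0916]))
24.825 -1.5776985693469212
25.09 -1.458 [(np.float64(-0.063), np.float64(0.062)), (np.float64(-0.066), np.float64(0.034)), (np.float64(-0.062), np.float64(0.012))] [-1.2035  0.1781  2.3157]
25.37 -1.338 [(np.float64(-0.089), np.float64(0.056)), (np.float64(-0.047), np.float64(0.028)), (np.float64(-0.062), np.float64(0.008))] [-0.9956  0.6032  1.6423]
25.64 -1.218 [(np.float64(-0.053), np.float64(0.053)), (np.float64(-0.106), np.float64(0.026)), (np.float64(-0.095), np.float64(0.008))] [-0.8688  0.4033  2.8079]
25.92 -1.098 [(np.float64(-0.011), np.float64(0.052)), (np.float64(-0.07), np.float64(0.026)), (np.float64(-0.006), np.float64(0.008))] [-1.9107  1.1743  3.0705]
26.19 -0.978 [(np.float64(-0.049), np.float64(0.052)), (np.float64(-0.024), np.float64(0.026)), (np.float64(-0.061), np.float64(0.008))] [-1.9767  1.0764  3.9905]
26.47 -0.858 [(np.float64(-0.104), np.float64(0.052)), (np.float64(-0.101), np.float64(0.026)), (np.float64(-0.013), np.float64(0.008))] [-2.3032  1.0194  3.8682]
26.74 -0.738 [(np.float64(-0.03), np.float64(0.052)), (np.float64(-0.045), np.float64(0.026)), (np.float64(0.014), np.float64(0.008))] [-2.7196  1.2938  3.378 ]
27.02 -0.618 [(np.float64(-0.018), np.float64(0.052)), (np.float64(-0.04), np.float64(0.026)), (np.float64(-0.072), np.float64(0.009))] [-3.9076  1.5791  4.3273]
27.29 -0.498 [(np.float64(0.02), np.float64(0.052)), (np.float64(-0.047), np.float64(0.026)), (np.float64(-0.045), np.float64(0.009))] [-4.4897  2.2885  5.0299]
27.57 -0.378 [(np.float64(-0.047), np.float64(0.013)), (np.float64(-0.064), np.float64(-0.027)), (np.float64(-0.032), np.float64(-0.047))] [-4.5401  2.4804  5.2405]
(np.float64(14.566473267457873), 198, np.float64(1.2202054374045768), array([0.5004, 0.0933]))
```

```bash
cat >> h.py <<'E'
def ring(m,p,r,z,n=72):
    a=np.radians(np.arange(0,360,360/n)); P=np.c_[O[0]+r*np.cos(a),O[1]+r*np.sin(a),np.full(n,z)]
    uv=proj(m,P).astype(np.float32); g=cv2.cvtColor(p,cv2.COLOR_RGB2GRAY)
    return cv2.remap(g,uv[:,0].copy(),uv[:,1].copy(),cv2.INTER_LINEAR,borderValue=0).ravel()
E
python3 - <<'E'
from h import *
for n in('w7','w8','w9'):
    m,p,d=load(n); c,_=ray(m,256,192); print(n,'cam az',np.degrees(np.arctan2(c[1]-O[1],c[0]-O[0]))%360)
    for r in(.013,.0155): print(' drum',r,list(ring(m,p,r,.166,36)))
    print(' top',list(ring(m,p,.005,.198,36)))
m,p,d=load('w7'); m9,p9,_=load('w9')
i=[]
for m,p in((m,p),(m9,p9)):
    u,v=proj(m,[[O[0],O[1],.185]])[0].astype(int); print(u,v); i.append(cv2.resize(p[v-36:min(v+36,384),u-40:u+40,::-1],(400,360),interpolation=cv2.INTER_CUBIC))
m,p,d=save('scene','s9'); u,v=proj(m,[[O[0],O[1],.14]])[0].astype(int)
i.append(np.zeros_like(i[0]));i[2]=cv2.resize(p[v-60:v+30,u-50:u+50,::-1],(400,240),interpolation=cv2.INTER_CUBIC)
top=np.hstack(i[:2]); bot=np.zeros((240,800,3),np.uint8); bot[:,:400]=i[2]
m,p,d=load('s0'); bot[:,400:]=cv2.resize(p[v-60:v+30,u-50:u+50,::-1],(400,240),interpolation=cv2.INTER_CUBIC)
cv2.imwrite('pics/c9.png',np.vstack([top,bot]))
E
```

```text
w7 cam az 352.4990266199145
 drum 0.013 [np.uint8(186), np.uint8(182), np.uint8(185), np.uint8(188), np.uint8(186), np.uint8(122), np.uint8(126), np.uint8(185), np.uint8(188), np.uint8(116), np.uint8(100), np.uint8(94), np.uint8(87), np.uint8(73), np.uint8(95), np.uint8(179), np.uint8(179), np.uint8(177), np.uint8(111), np.uint8(89), np.uint8(184), np.uint8(174), np.uint8(96), np.uint8(80), np.uint8(104), np.uint8(176), np.uint8(184), np.uint8(189), np.uint8(184), np.uint8(185), np.uint8(187), np.uint8(186), np.uint8(187), np.uint8(187), np.uint8(189), np.uint8(187)]
 drum 0.0155 [np.uint8(177), np.uint8(174), np.uint8(153), np.uint8(149), np.uint8(138), np.uint8(119), np.uint8(120), np.uint8(141), np.uint8(105), np.uint8(125), np.uint8(126), np.uint8(129), np.uint8(93), np.uint8(91), np.uint8(87), np.uint8(93), np.uint8(176), np.uint8(180), np.uint8(182), np.uint8(149), np.uint8(138), np.uint8(102), np.uint8(95), np.uint8(160), np.uint8(185), np.uint8(188), np.uint8(190), np.uint8(185), np.uint8(186), np.uint8(185), np.uint8(184), np.uint8(187), np.uint8(187), np.uint8(187), np.uint
[... 3108 characters left out ...]
3), np.uint8(102), np.uint8(100), np.uint8(68), np.uint8(77), np.uint8(79), np.uint8(78), np.uint8(76), np.uint8(26), np.uint8(33), np.uint8(87), np.uint8(55)]
 top [np.uint8(97), np.uint8(100), np.uint8(100), np.uint8(89), np.uint8(91), np.uint8(89), np.uint8(75), np.uint8(66), np.uint8(68), np.uint8(66), np.uint8(68), np.uint8(71), np.uint8(82), np.uint8(87), np.uint8(99), np.uint8(101), np.uint8(102), np.uint8(101), np.uint8(99), np.uint8(99), np.uint8(100), np.uint8(101), np.uint8(100), np.uint8(100), np.uint8(101), np.uint8(100), np.uint8(56), np.uint8(29), np.uint8(100), np.uint8(101), np.uint8(99), np.uint8(101), np.uint8(100), np.uint8(99), np.uint8(99), np.uint8(99)]
256 200
260 254
```

View pics/c9.png

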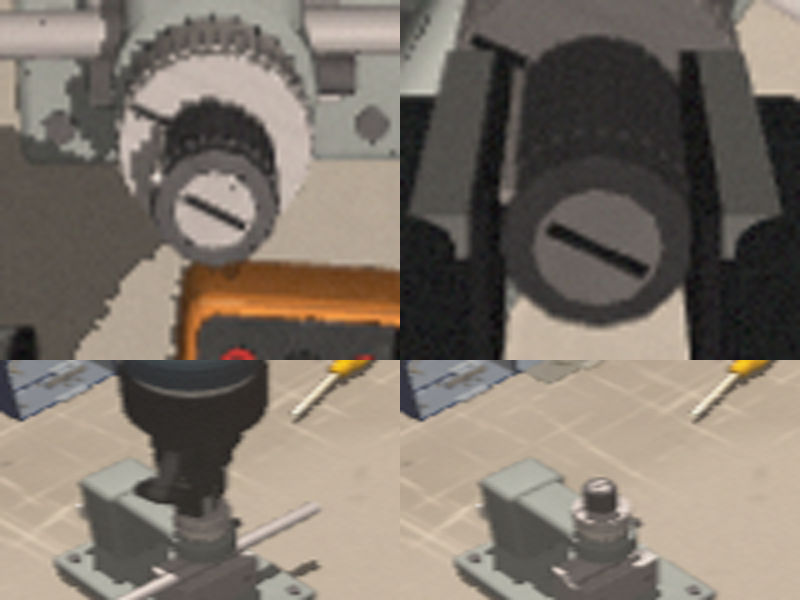

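The picture shows the slot and the black drum line still parallel in w9, with the same relation as in w7 before gripping. So the knob follows the gripper and slip is about 0 so far. Next I step on, watching the effort and whether the drum line moves in the tool view.

```bash
cat > st.py <<'E'
from h import *
import sys
o=sensors.get_obs(); q=np.array(o['q']); q[5]+=float(sys.argv[1]); env.move_j(q); L=[]
for k in range(3): o=sensors.get_obs(); L.append((round(float(o['torque'][2]),3),round(float(o['effort'][5]),3))); env.wait(.01)
print(round(o['time'],2),round(q[5],3),L,o['wrist_force'])
m,p,d=save('wrist',sys.argv[2])
print(cv2.cvtColor(p,cv2.COLOR_RGB2GRAY)[222:236,232:248:1])
E
python3 -c "
from h import *
m,p,d=load('w9'); print(cv2.cvtColor(p,cv2.COLOR_RGB2GRAY)[222:236,232:248])"
python3 st.py .12 w10
```

```text
[[ 98  95  91  95 102 101 101 100 101 104 104 102 102 102 102 102]
 [ 95  86 103  95 101 100  99  99 101 103 103 102  99 104 103 103]
 [ 82 101  95  86 100 102 101  99 102 103 103 105 103 102 104 101]
 [ 85 110  67  41  58  83  99 102 102  99 102 102 101 102 101 106]
 [ 97  93  48  20  33  40  57  85  99 103 101 105 103 100 102 101]
 [ 97 100  84  49  33  27  34  38  48  69 101 102 101 103  99 105]
 [ 80  80  78  73  72  73  65  31  26  27  46  68 100 102 100  99]
 [ 77  78  81  78  79  79  67  36  24  26  23  34  45  67  98  89]
 [ 77  78  76  77  82  77  55  31  20  31  30  32  25  66  66  62]
 [ 82  79  80  81  82  81  47  27  19  26  43  54  45  57  46  43]
 [ 77  76  80  76  77  81  43  25  30  26  54  86  78  52  42  42]
 [ 81  81  81  77  80  78  46  28  22  23  57  89  81  50  39  45]
 [ 79  81  76  77  79  65  37  30  30  30  58  90  83  52  41  44]
 [ 80  78  80  81  79  70  40  29  27  22  66  91  73  46  43  40]]
27.94 -0.263 [(-0.044, 0.044), (-0.069, 0.021), (0.015, 0.007)] [-4.3108  1.5118  5.1356]
[[ 93  95  92  93 101 103 100 103 102 103 101 101 105 104 102 103]
 [ 8
[... 167 characters left out ...]
 101 100 101  98 101 103 102]
 [ 93  95  47  29  28  39  58  80  98  99 101 101 101  99 102 100]
 [ 99  99  83  51  35  30  24  42  55  67  97 101  97 100 100 101]
 [ 78  81  77  72  72  70  61  31  33  30  46  70  98 102 102 101]
 [ 80  76  78  77  78  77  70  34  23  21  28  32  43  65 100  87]
 [ 76  78  77  82  76  79  52  29  28  22  26  28  31  64  62  64]
 [ 79  79  76  77  77  79  46  30  23  29  42  59  24  45  44  46]
 [ 80  81  79  81  78  83  46  29  31  23  53  87  78  52  38  42]
 [ 77  80  77  77  84  79  36  26  32  24  53  88  84  48  43  37]
 [ 77  79  79  78  77  69  39  30  33  26  53  91  72  44  46  42]
 [ 79  78  80  83  80  66  37  26  27  10  68  92  72  49  38  44]]
```

The line is unchanged in the tool view, so the drum still turns with the knob; this makes a clean slip detector. Looping until the line moves.

Run:
```python
from h import *
G=lambda p:cv2.cvtColor(p,cv2.COLOR_RGB2GRAY).astype(float)
f0=np.load('/tmp/f0.npy'); m,p,d=load('w10'); ref=G(p); lm=np.zeros(ref.shape,bool); lm[224:230,232:246]=True; lm&=ref<60
print(lm.sum())
o=sensors.get_obs(); q=np.array(o['q'])
while q[5]<2.95:
    q[5]+=.1; env.move_j(q); o=sensors.get_obs(); e=o['effort'][5]
    p,d=get_image('wrist'); g=G(p); v=g[lm].mean()
    f=np.array(o['wrist_force'])-f0[:3]
    print(round(o['time'],2),round(q[5],2),'eff %.3f line %.1f'%(e,v),f)
    if v>45: break
    if np.hypot(f[0],f[1])>5:
        T=np.array(o['tcp_pos']); s=np.r_[f[:2],0]/np.hypot(f[0],f[1])*.001; env.move_l(T+s,.02); q5=q[5]; q=np.array(sensors.get_obs()['q']); q[5]=q5
save('wrist','w11')
```

```text
23
28.25 -0.17 eff 0.029 line 37.0 [-3.8329  2.551   4.4128]
28.55 -0.07 eff 0.007 line 34.5 [-4.6107  1.8261  4.5236]
28.85 0.03 eff 0.007 line 36.6 [-3.5356  2.0763  4.2032]
29.15 0.13 eff 0.007 line 34.3 [-3.788   2.7784  4.6908]
29.45 0.23 eff 0.014 line 34.3 [-4.6379  2.506   4.5519]
30.0 0.33 eff 0.039 line 36.1 [-2.3476  1.4004  2.1653]
30.3 0.43 eff 0.037 line 36.4 [-1.2914  2.1213  2.2798]
30.6 0.53 eff 0.036 line 37.3 [-0.8175  2.1438  1.2699]
30.9 0.63 eff 0.035 line 36.1 [-1.3162  1.3259  2.0306]
31.2 0.73 eff 0.036 line 36.3 [-0.5645  1.7164  1.1314]
31.5 0.83 eff 0.041 line 38.4 [-0.5518  2.9452  1.4948]
31.8 0.93 eff 0.048 line 38.5 [0.0386 3.7802 1.2247]
32.1 1.03 eff 0.056 line 38.9 [-0.2495  2.7039  1.3859]
32.4 1.13 eff 0.064 line 38.4 [-0.4601  3.5417  0.1952]
32.7 1.23 eff 0.066 line 79.4 [0.987  3.6732 0.3658]
```

Run:
```python
from h import *
for n in('w10','w11'):
    m,p,d=load(n); g=cv2.cvtColor(p,cv2.COLOR_RGB2GRAY); print(n); print(g[212:236,230:250])
    s=g[250:282,240:280]; t=(s<45)
    ys,xs=np.nonzero(t&(np.hypot(*(np.mgrid[0:32,0:40]-np.array([16,20])[:,None,None]))<11)); 
    P=np.c_[xs,ys].astype(float); P-=P.mean(0); w=np.linalg.svd(P)[2][0]; print('slot',len(P),np.degrees(np.arctan2(w[1],w[0])))
```

```text
w10
[[127 157 165 101  58  72  71  74  76  71  83  92  99  96  94  93  98 101
   95  94]
 [113 162 175 105  46  72  73  76  73  76  88  94  95  96  99  90 102  91
  101  99]
 [ 93 161 116  75  62  75  73  74  75  79  86  93  95 105 103  97  99  99
  100 101]
 [ 88 151 159 163  93  76  77  79  95  94  96 100  97  90  99  99  99  97
   99 100]
 [108 141 164 156  91  74  75  84  92  93  98 107 103 101 102 100 101  97
   99  96]
 [122 142 167 108  80  77  76  82  93  95  92 102 102 104 102 101 102 103
   99 100]
 [130 111 143  89  74  90  92  88  90  90 100 104 101 101 102 101 102 102
  100 103]
 [140 128 108  82  77  95  96  91  87  98 105 103 103 103 102 102 102 101
  102 104]
 [147 154 105  79  85  92  90  96  96 100 102 104  99 103 103 103 103 103
  104 102]
 [153 160  96  81  83  92  96 101 102 102 103 102 103 103 100 104 103 103
  104 101]
 [155 145  93  95  92  93 101 103 100 103 102 103 101 101 105 104 102 103
  105 103]
 [160 117  84  92 103 105 102 101 101 100 101 101 103 101 100 104 100 101
  100 103]
 [160 109  86 105  81  84 100 102 103 103 102 100 102 102 101 100 104 102
  
[... 2342 characters left out ...]
82  86  74  77  78  77  81  72  54  49  47  85 104 107 105 110 105
   83  50]
 [ 81  84  84  80  84  79  83  82  72  37  30  29  65 100 106 105 106  84
   52  42]
 [ 83  82  81  82  81  81  82  82  54  21  29  22  30  58  85  90  69  51
   45  48]
 [ 82  85  80  84  82  80  82  85  52  31  17  29  28  45  59  51  50  43
   46  45]
 [ 83  85  81  82  81  85  82  86  52  31  28  28  51  88  79  47  41  42
   47  40]
 [ 83  83  81  83  83  81  83  80  43  16  27  18  52  92  76  48  41  40
   43  46]
 [ 82  84  82  79  82  85  81  71  39  17  25  30  57  95  75  49  45  43
   46  46]
 [ 85  82  82  83  83  83  83  70  38  30  29  24  74  94  67  43  43  40
   43  41]]
slot 44 24.613782107025482
```

The slot is still fixed to the tool at 24.7° and the drum line has shifted about 2 px, so slip is about 5° so far. Adding 0.68 rad, then releasing upward.

```bash
cat >> h.py <<'E'
def slotpx(p):
    g=cv2.cvtColor(p,cv2.COLOR_RGB2GRAY); t=g[250:282,240:280]<45
    ys,xs=np.nonzero(t&(np.hypot(*(np.mgrid[0:32,0:40]-np.array([16,20])[:,None,None]))<11))
    P=np.c_[xs,ys].astype(float); P-=P.mean(0); w=np.linalg.svd(P)[2][0]; return np.degrees(np.arctan(w[1]/w[0]))
E
python3 - <<'E'
from h import *
o=sensors.get_obs(); q=np.array(o['q'])
for i in range(4):
    q[5]+=.17; env.move_j(q); o=sensors.get_obs(); p,d=get_image('wrist'); print(round(q[5],2),o['effort'][5],slotpx(p),o['wrist_force'])
effector.set_gripper(.5,30); T=np.array(sensors.get_obs()['tcp_pos'])
env.move_l([T[0],T[1],.26],.15)
q=np.array(sensors.get_obs()['q']); env.wait(.3)
for i,d5 in enumerate((0,-2.2,-3.4)):
    q2=q.copy(); q2[5]+=d5; env.move_j(q2); env.wait(.2)
    m,p,d=save('wrist','e%d'%i); c,_=ray(m,256,192); print('cam az',np.degrees(np.arctan2(c[1]-O[1],c[0]-O[0]))%360)
    for r in(.0125,.014): print(' drum',r,*ring(m,p,r,.166,72))
m,p,d=save('scene','s12'); loc=(cloud(m,d)-O)@np.c_[XD,YD,[0,0,1]]
for a,b in((-.1,-.07),(-.07,-.03),(.03,.055),(.055,.08)):
    s=loc[(abs(loc[...,0])<.012)&(loc[...,1]>a)&(loc[...,1]<b)&(loc[...,2]>-.012)&(loc[...,2]<.015)]; print(a,len(s),np.median(s,0),np.percentile(s[:,2],90))
print(sensors.get_obs()['time'])
E
```

```text
1.4 0.08218546165153384 24.847203288105202 [1.3107 3.982  1.2711]
1.57 0.08021604269742966 25.089747929042698 [1.1617 4.1463 0.8019]
1.74 0.0787876476533711 24.500784462039856 [ 1.809   4.1954 -0.3803]
1.91 0.0782998139038682 25.011173044898687 [2.6393 3.716  0.1362]
cam az 74.41145156028641
 drum 0.0125 135 100 100 99 100 101 100 99 98 99 100 102 99 100 98 98 100 100 98 99 98 98 99 100 100 100 98 99 96 98 97 101 102 100 101 96 89 43 68 116 99 55 52 55 61 82 83 71 63 45 30 40 62 95 98 99 101 87 59 53 54 50 61 120 194 218 217 216 218 218 219 193
 drum 0.014 98 100 101 101 101 99 98 98 99 99 99 99 98 98 100 101 99 97 100 100 101 100 100 98 98 99 100 98 101 98 97 99 98 100 100 103 89 43 164 204 183 83 50 56 54 73 97 96 97 95 142 125 74 49 85 99 100 79 55 54 50 56 161 212 217 219 218 217 218 217 177 109
cam az 200.77223917215497
 drum 0.0125 120 64 96 150 188 194 187 184 124 96 58 53 52 50 49 137 190 195 194 165 103 95 94 97 94 98 96 94 93 93 99 99 97 96 94 96 79 40 76 97 96 94 96 97 100 98 97 97 96 95 94 107 132 168 200 207 206 207 208 205 189 157 115 61 50 53 54 52 74 93 97 107
 drum 0
[... 366 characters left out ...]
150 186 189 163 89 89 95 89 76 74 83 95 94 95 96 80 41 75 102 135 187 174 197 193 191 195 195 193 193 190 190 189 188 190 188 190 192 190 192 195 195 194 194 197 197 195 193 192 192 195 193
 drum 0.014 191 192 196 194 195 197 181 142 93 98 99 71 85 182 188 187 186 187 187 173 91 78 168 167 122 92 96 83 83 87 95 97 96 97 96 96 79 69 177 182 190 191 195 197 194 193 192 193 191 187 187 186 188 191 191 190 190 188 188 189 190 192 195 195 195 196 196 193 192 192 195 193
-0.1 43 [-0.001  -0.0825  0.0039] 0.006841707522677906
-0.07 64 [-0.0013 -0.0499  0.0043] 0.006543253924525714
0.03 53 [-0.0029  0.0407  0.0038] 0.0063669980812238545
0.055 36 [-0.0018  0.0645  0.0042] 0.006838111621374432
39.5667
```

The drum line is now at azimuth 185°. It started near 55° and the knob turned 280° clockwise, so slip is about 50°, which matches the commanded slip. The ratchet effort of 0.08 N m matches the slip torque. The rod is still level in the groove.

```bash
python3 -c "
from h import *
print(job_done())"
```

```text
the job is handed in; nothing more can be done
None
```

The job is handed in, with no verdict returned: by my measurements the rod lies level in the V-block groove, let go and then clamped by the spindle, the ratchet slipped about 50°, and the gripper stands clear; I did not re-measure the bystanders, but the arm felt no unexpected contact.

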